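Wind down the sharpening machine and check it with the tachometer

TASK

Turn the black speed dial on the sharpening machine fully anticlockwise, all the way to its off stop. Then pick up the hand tachometer, hold it level a few centimetres above the white dot on the disc with the window under its yellow nose looking straight down at the dot, keep it steady there for two seconds, and lay it back down on the cork mat, the same way up, without dropping it. Do not knock over the glue bottle or the glass jar.

Things in the scene. Friction and masses are not known exactly. Their poses are not given: they have to be found in the camera images.
- sharpener: Flat-disc sharpening machine, fixed to the bench: a grey box 220 (x) x 300 (y) x 80 mm high. Origin at the centre of its underside, z up; at yaw 0 its front (-x) faces the robot. On its flat top: the dial at its (-30, +92) mm and the steel disc, 144 mm across, its top 92 mm above the bench, centred at its (0, -70) mm, with a brass hub 16 mm across standing 6 mm above the disc.
- dial (a joint): Turn of the speed dial, rad: 0 = off stop (fully anticlockwise seen from above), grows clockwise to 4.7. It stays where it is left (friction about 0.06 N m). At 0 the bar lies along the machine's x with its white pointer mark towards the machine's front, at a small red tick on the housing.
- dial_grip (a point): Point on the dial's axis, 117 mm above the bench, turning with the dial. The dial has a flat round skirt 64 mm across, its top 94 mm above the bench, and across it an upright black bar grip, 61 mm long (this frame's x), 14 mm thick (y), its top 124 mm above the bench. A white mark on top of the bar is at its -x end. Around it lies an aluminium ring 88 mm across, 6 mm high.
- dot (a point): Centre of the white round reflective dot, 30 mm across, on top of the disc, 45 mm from the disc's axis, 93 mm above the bench. The disc turns only if pushed.
- tacho: Hand tachometer, 0.18 kg, 175 mm long, lying on the mat. Origin at the middle of its length on its underside, x towards the nose, z up. Black handle from x = -87.5 to +35 mm, 34 mm wide (y), 30 mm high; yellow nose from +35 to +87.5 mm, 50 mm wide, 36 mm high, with a green display on top.
- tacho_grip (a point): Grip point inside the tachometer's handle, near its centre of mass: 5 mm behind the middle, 15 mm above its underside; axes as the tachometer's.
- window (a point): Reading window in the underside of the yellow nose: 65 mm ahead of the tachometer's origin, on its centre line, flush with the underside. It looks along the tachometer's -z. Axes as the tachometer's.
- mat: Brown cork mat 220 (x) x 120 (y) x 6 mm, fixed on the bench at one side of the machine. Origin at the centre of its underside.
- glue: Yellow glue bottle, 60 mm across, 170 mm high, standing. Origin at the centre of its underside.
- jar: Amber glass jar with a pale paper label and a steel lid, 68 mm across, 100 mm high, standing. Origin at the centre of its underside.
Not all that is in view belongs to the job. There is more than one size of the tacho; the job needs the smaller.

How it is judged:
By the outcome, as a careful person would: the job done as asked, in the order asked, and still so for the second after the job is handed in, with the robot touching nothing.
It also fails if it takes over 69 s, if anything falls off the work surface, if the arm or the gripper's body presses on something with over 40 N, if the wrist force passes 120 N, or if a joint passes its speed limit or range.

ROBOT

A 6-joint arm with a two-finger parallel gripper is mounted at the origin on the work surface. World frame = base frame: x ahead of the robot, y to its left, z up, the work surface at z = 0. Lengths are in mm, angles in rad, forces in N, time in s.
With the tool pointing down it reaches from about 350 to 975 mm from the base axis. Payload 7.1 kg.
Tool frame: the origin (TCP) lies at the very end of the fingers, on their centre line; the grasp point (between the pads) lies 19 mm behind it; z points along the fingers, y is the line along which they close (so a half turn about z gives the same grasp; the last joint's range is limited). The gripper opens to 88 mm and grips with 3 to 60 N. Pads are 20 mm wide; open, the fingers measure 115 mm over their backs; the gripper's body (75 mm by 178 mm) begins 61 mm behind the grasp point.
Start: joints at [-1.214, 0.423, 1.63, -0, 1.089, -0.019], TCP at [229.402, -581.36, 222.675] pointing down, gripper open.
Joint ranges: [-3, 3], [-0.9, 2.11], [0.09, 2.58], [-1.31, 4.45], [0.11, 2.69], [-2.54, 2.54]. Speed limits (rad/s): [2.39, 2.39, 3.01, 3.14, 3.14, 3.14].

INTERFACE

Orientations are given as a rotation vector (axis times angle).
In Python, from workcell import ctrl, optics gives the robot as it stands.
- The arm moves only by the shell command python3 -m jog 'ROWS'. ROWS is JSON, a list of rows, each a list of 7 numbers: the shift along the tool's x, y, z in units of 40 mm (1.0 is 40 mm), then the turn, a rotation vector about the tool's x, y, z in units of 6 degrees (1.0 is 6 degrees), then the opening, from 0 (shut) to 1 (fully open). A call has 1 to 20 rows; each row shifts and turns the commanded pose from where the row before left it, along the tool's axes as they then stand; what a row does not reach is not made up. A row lasts 1/10 s, in which the tool goes at most 50 mm and 8.59 degrees, less where a joint would pass 70% of its speed; a pose out of reach is approached as far as the arm can. A call is refused whole if a number of a shift passes 1 or a number of a turn 1, either way. A call with a gripper value outside its range is refused whole. The fingers move at their own pace and stop on an object; the grip force is fixed at half the most. Time passes only in rows, so rows that do not move let the fingers close. It gives the time, the measured TCP pose, the force, the opening and the grip force at its end, in the units of the state.
- ctrl.get_obs(): the state, without advancing time (a new reading comes with each control period).
- optics.get_image(name): name is "scene" or "top" or "wrist"; returns the picture (420x560x3 uint8, red, green, blue); there is no depth.
- optics.camera_model(name): a dict with "fov_y" (degrees; the focal length in pixels is half the picture's height over the tangent of half this angle, whatever the lens; pixels are square), "cx", "cy" (the principal point, pixels), "view" (4x4, takes a point from world to camera coordinates); the wrist camera has in their place "hand_eye" (4x4, takes a point from camera to tool coordinates, whose origin is the TCP and whose axes are the flange's). Camera axes: x right, y up, looking along -z (the intrinsics and any distortion apply to the point x, -y, -z); pixel columns grow to the right and rows downward; lengths in mm; the calibration is good to about 2 mm. A picture is of the moment at which its call begins: read the wrist's pose just before it. camera_model takes no time and is no camera call.
- ctrl.close_job(): hands the job in; it is judged then, once.
Trained networks look in the newest picture that a camera, given by its name, has taken for a name from the list of things; names that differ only in an ending like _2 or _b are one class to them, and where a whole thing is asked for, a point or a joint stands for the part that bears it (a point fixed in the world has none). Each returns a list of dicts, best first, with "conf" (0 to 1); they miss things now and then, are a little off and sometimes report something else, mostly with a low value. They report only what shows in the picture. A call takes as long as a camera call. They do not tell look-alikes from the thing itself.
- optics.masks_of(target, camera): "pixels" (420x560 bool, what is visible of it) and "extent" ([centre column, centre row, width, height] in pixels, round what is visible of it).
The state is a dict: "t": time; "qpos": joint angles; "qvel": joint speeds; "joint_torque": joint torques, N m; "ee_pos": TCP position; "orientation": TCP orientation; "ft_force": force on the tool from outside, world axes, zero at the start; "moment": the same for the moment, N m; "width": finger opening in mm; "grasp_force": force on a finger pad.
Only numpy, scipy, OpenCV 4.12 (cv2) and the standard library are available. Lean on these libraries where they do the work, as an engineer would, in place of code of your own. Each camera call takes 0.05 s, during which the arm holds its last target. There are 200 camera calls.

## Working session

There is one attempt and no reset: what is moved stays moved. The work goes in short steps, Python scripts to look and compute and a shell command to move; the robot and the scene stay as the last step left them, time stands still between calls to the robot, and variables do not carry over. Pictures are saved under pics/ and viewed, at most 13 in all, crops included, and the job is handed in when it is done.

```bash
mkdir -p pics; ls; python3 - <<'E'
from workcell import ctrl, optics
import cv2,numpy as np
for n in ("scene","top"):
    im=optics.get_image(n); cv2.imwrite(f"pics/{n}0.png",im[:,:,::-1])
    m=optics.camera_model(n); print(n,{k:(np.round(v,3).tolist()) if not isinstance(v,str) else v for k,v in m.items()})
print(optics.camera_model("wrist")); print(ctrl.get_obs())
for t in ["tacho","sharpener","dial","dot","mat","glue","jar"]:
    for c in ("top","scene"):
        print(t,c,[(round(d["conf"],2),[int(x) for x in d["extent"]]) for d in optics.masks_of(t,c)])
E
```

```text
pics
scene {'fov_y': 49.383, 'cx': 284.334, 'cy': 210.938, 'view': [[-0.831, 0.556, 0.003, 336.162], [-0.367, -0.553, 0.748, 85.193], [0.418, 0.621, 0.664, -1301.03], [0.0, 0.0, 0.0, 1.0]]}
top {'fov_y': 43.01, 'cx': 273.567, 'cy': 217.797, 'view': [[0.008, -1.0, 0.008, -24.921], [0.988, 0.009, 0.155, -453.748], [-0.155, 0.006, 0.988, -1492.53], [0.0, 0.0, 0.0, 1.0]]}
{'fov_y': 59.04233200707373, 'cx': 281.15963139699954, 'cy': 202.73519989143338, 'hand_eye': array([[-3.27546416e-04,  9.58206878e-01,  2.86075988e-01,
         7.82361800e+01],
       [ 9.99999920e-01,  3.79681560e-04, -1.26774334e-04,
         7.03302090e-01],
       [-2.30093816e-04,  2.86075923e-01, -9.58206926e-01,
        -1.62905161e+02],
       [ 0.00000000e+00,  0.00000000e+00,  0.00000000e+00,
         1.00000000e+00]])}
{'t': 0.1, 'qpos': array([-1.21403715e+00,  4.23765954e-01,  1.63057939e+00, -1.56234196e-05,
        1.08859670e+00, -1.89807966e-02]), 'qvel': array([-0.00122168, -0.00144958, -0.00122579, -0.00122394, -0.00130343,
        0.00099108]), 'joint_torque': array([-1.41048964e-03, -5.45613742e+01
[... 321 characters left out ...]
-0.01342719]), 'grasp_force': 0.0, 'width': 87.8751383662036}
tacho top [(0.97, [139, 215, 17, 60]), (0.66, [152, 320, 79, 73])]
tacho scene [(0.92, [456, 269, 117, 51]), (0.71, [365, 358, 83, 68])]
sharpener top [(0.6, [281, 158, 118, 99])]
sharpener scene [(0.86, [192, 256, 161, 132])]
dial top [(0.56, [252, 173, 19, 20])]
dial scene [(0.84, [228, 243, 25, 35])]
dot top [(0.7, [140, 215, 23, 59]), (0.64, [305, 149, 47, 50])]
dot scene [(0.56, [170, 223, 65, 44])]
mat top [(0.64, [144, 215, 60, 78])]
mat scene [(0.55, [362, 363, 131, 93])]
glue top [(0.86, [152, 131, 22, 34])]
glue scene [(0.65, [249, 385, 36, 68])]
jar top [(0.56, [373, 143, 25, 27])]
jar scene [(0.79, [129, 193, 32, 45])]
```

View pics/top0.png

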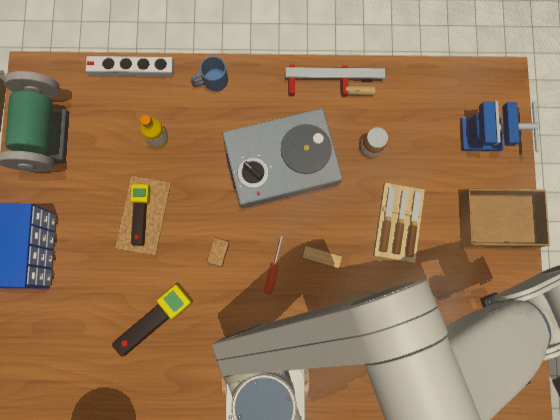

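View pics/scene0.png

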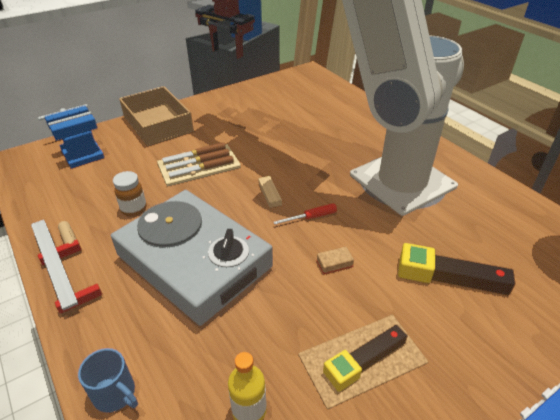

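The top picture shows the machine at (281,158), its dial at (252,173) with a red tick near (258,193), and the dot at (318,138). Two things could be taken for the tacho: the small one on the cork mat at (139,215), and the large one on the bench at (152,320). I choose the small one on the mat and check it in a close crop.

```bash
cat > h.py <<'E'
from workcell import ctrl, optics
import cv2,numpy as np
from scipy.spatial.transform import Rotation as R
def cam(n):
    m=optics.camera_model(n)
    f=210/np.tan(np.radians(m["fov_y"]/2)); 
    if "view" in m: T=np.linalg.inv(np.array(m["view"]))
    else:
        o=ctrl.get_obs(); W=np.eye(4); W[:3,:3]=R.from_rotvec(o["orientation"]).as_matrix(); W[:3,3]=o["ee_pos"]; T=W@np.array(m["hand_eye"])
    return f,m["cx"],m["cy"],T
def p2w(c,u,v,z):
    f,cx,cy,T=c
    d=T[:3,:3]@np.array([(u-cx)/f,-(v-cy)/f,-1]); return T[:3,3]+d*(z-T[2,3])/d[2]
def w2p(c,p):
    f,cx,cy,T=c; q=np.linalg.inv(T)@np.r_[p,1]; return np.array([cx+f*q[0]/-q[2],cy-f*q[1]/-q[2]])
E
python3 - <<'E'
from h import *
c=cam("top"); im=cv2.imread("pics/top0.png")
a=cv2.resize(im[105:210,215:345],None,fx=4,fy=4,interpolation=cv2.INTER_CUBIC)
b=cv2.resize(im[170:275,100:180],None,fx=4,fy=4,interpolation=cv2.INTER_CUBIC)
cv2.imwrite("pics/crop1.png",np.hstack([a[:, :460],b]))
cv2.imwrite("pics/crop1.png",cv2.resize(np.hstack([a,b]),None,fx=.95,fy=.95)[:600,:800])
for n,z in (("tacho",25),("sharpener",80),("mat",6),("glue",0),("jar",100)):
    for d in optics.masks_of(n,"top"):
        ys,xs=np.nonzero(d["pixels"]); (ctr,sz,ang)=cv2.minAreaRect(np.c_[xs,ys].astype(np.float32))
        box=cv2.boxPoints((ctr,sz,ang)); print(n,d["conf"],np.round(ctr),np.round(sz),[np.round(p2w(c,*q,z)[:2]).tolist() for q in box],np.round(p2w(c,*ctr,z)))
E
```

```text
tacho 0.97 [139. 214.] [17. 59.] [[376.0, 386.0], [548.0, 394.0], [549.0, 345.0], [376.0, 337.0]] [462. 366.  25.]
tacho 0.66 [150. 321.] [26. 92.] [[110.0, 443.0], [270.0, 250.0], [213.0, 202.0], [55.0, 394.0]] [161. 323.  25.]
sharpener 0.6 [281. 157.] [ 81. 108.] [[694.0, 139.0], [780.0, -160.0], [550.0, -217.0], [468.0, 75.0]] [621. -40.  80.]
mat 0.64 [143. 215.] [44. 76.] [[367.0, 439.0], [589.0, 407.0], [564.0, 280.0], [343.0, 314.0]] [465. 360.   6.]
glue 0.86 [153. 130.] [35. 21.] [[747.0, 402.0], [787.0, 354.0], [699.0, 286.0], [660.0, 335.0]] [723. 344.   0.]
jar 0.56 [374. 142.] [24. 32.] [[635.0, -250.0], [720.0, -292.0], [690.0, -351.0], [605.0, -309.0]] [ 662. -301.  100.]
```

View pics/crop1.png

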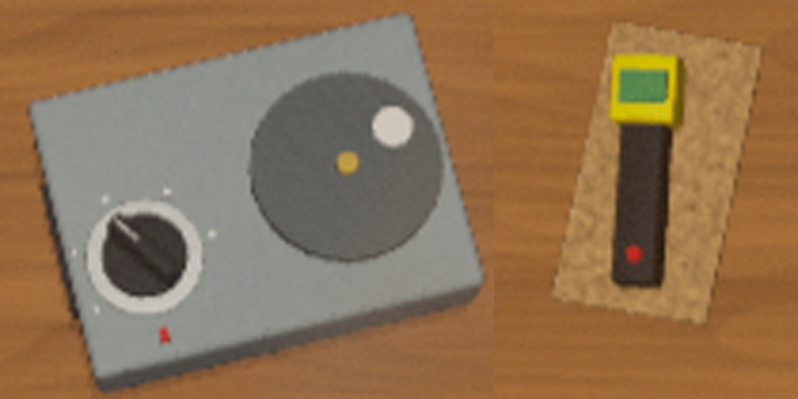

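```bash
python3 - <<'E'
from h import *
c=cam("top"); q=lambda a,b,z:p2w(c,215+a/3.8-.3,105+b/3.8-.3,z)
hub=q(347,162,98);dot=q(393,126,93);tick=q(165,336,81);tip=q(112,213,124);skirt=q(145,257,90);disc=q(346,167,92)
for n in "hub disc dot skirt tick tip".split(): print(n,np.round(eval(n)))
v=skirt[:2]-disc[:2]; L=np.array([-30,162]); yaw=np.arctan2(v[1],v[0])-np.arctan2(L[1],L[0])
print("yaw",np.degrees(yaw),np.linalg.norm(v),np.linalg.norm(L), "dotR",np.linalg.norm(dot-disc))
e1=q(37,103,80)-q(100,385,80);print("edge yaw",np.degrees(np.arctan2(e1[1],e1[0])), np.linalg.norm(e1))
t=tick-skirt;print("tick dir",np.degrees(np.arctan2(t[1],t[0])));p=tip-skirt;print("tip dir",np.degrees(np.arctan2(p[1],p[0])),np.linalg.norm(p[:2]))
# tacho: nose end, tail in crop2
q2=lambda a,b,z:p2w(c,100+(a-494)/3.8-.3,170+b/3.8-.3,z)
n=q2(646,89,36);r=q2(634,254,30);print("nose",n,"red",r,"dir",np.degrees(np.arctan2(*(n-r)[1::-1])))
# blue bar in scene: refine w/ scene camera masks
s=cam("scene")
o=ctrl.get_obs();M=R.from_rotvec(o["orientation"]).as_matrix();print(M.round(3))
E
```

```text
hub [ 645. -110.   98.]
disc [ 643. -110.   92.]
dot [ 675. -145.   93.]
skirt [574.  38.  90.]
tick [516.  23.  81.]
tip [598.  62. 124.]
yaw 14.638963463567386 163.58295401970238 164.75436261295178 dotR 47.097308463858
edge yaw 13.385864628627766 220.48527758575773
tick dir -165.0914245208129
tip dir 43.90505081939953 33.33841713798214
nose [522.18785695 365.28672769  36.        ] red [396.94769934 369.84957769  30.        ] dir -2.0865229953949256
[[ 0.93   0.367 -0.   ]
 [ 0.367 -0.93  -0.   ]
 [-0.    -0.    -1.   ]]
```

The crop confirms the choice: the small yellow and black tacho lies on the cork, nose up at (646,89). The machine's yaw is about 14°. The dial's pointer is at about 44° and must reach 194°, so it needs about 150° anticlockwise. I move above the dial.

```bash
python3 -m jog '[[0.91,-0.75,0,0,0,0,1],[0.91,-0.75,0,0,0,0,1],[0.91,-0.75,0,0,0,0,1],[0.91,-0.75,0,0,0,0,1],[0.91,-0.75,0,0,0,0,1],[0.91,-0.75,0,0,0,0,1],[0.91,-0.75,0,0,0,0,1],[0.91,-0.75,0,0,0,0,1],[0.91,-0.75,0,0,0,0,1],[0.91,-0.75,0,0,0,0,1],[0.91,-0.75,0,0,0,0,1],[0.91,-0.75,0,0,0,0,1],[0.91,-0.75,0,0,0,0,1],[0.91,-0.75,0,0,0,0,1],[0.91,-0.75,0,0,0,0,1],[0,0,0,0,0,-0.94,1],[0,0,0,0,0,-0.94,1],[0,0,0,0,0,-0.94,1],[0,0,0,0,0,-0.93,1],[0,0,0,0,0,0,1]]'
python3 - <<'E'
from h import *
o=ctrl.get_obs();M=R.from_rotvec(o["orientation"]).as_matrix();print(o["ee_pos"],M.round(3),o["qpos"])
c=cam("wrist"); im=optics.get_image("wrist")[:,:,::-1].copy()
cv2.imwrite("pics/w1.png",im)
for n,z in (("dial",94),("dot",93),("tacho",30)):
    print(n,[(d["conf"],d["extent"],np.round(p2w(c,*d["extent"][:2],z))) for d in optics.masks_of(n,"wrist")])
for t in (0,90,180,270): print(w2p(c,[574+44*np.cos(np.radians(t)),38.5+44*np.sin(np.radians(t)),86]))
print(w2p(c,[574,38.5,124]))
E
```

```text
t: 3.05
ee_pos: [572.2, 37.7, 222.7]
orientation: [2.912, 1.179, 0.0]
ft_force: [0.1, -0.0, -0.6]
width: 87.5
grasp_force: 0.0
[572.15918624  37.71144277 222.70069649] [[ 0.718  0.696  0.   ]
 [ 0.696 -0.718 -0.   ]
 [ 0.     0.    -1.   ]] [ 4.50641003e-02  3.47875476e-01  1.74614750e+00 -7.29066307e-06
  1.04752201e+00  8.46372590e-01]
dial [(0.95, [284.9, 189.7, 80.4, 95.0], array([576.,  36.,  94.]))]
dot [(0.78, [467.4, 239.9, 172.7, 155.5], array([ 652., -106.,   93.]))]
tacho []
[319.21330111 149.43962601]
[242.29251269 150.69475813]
[245.6482938  223.15538551]
[318.25940833 222.02760112]
[281.41589372 200.12602335]
```

View pics/w1.png

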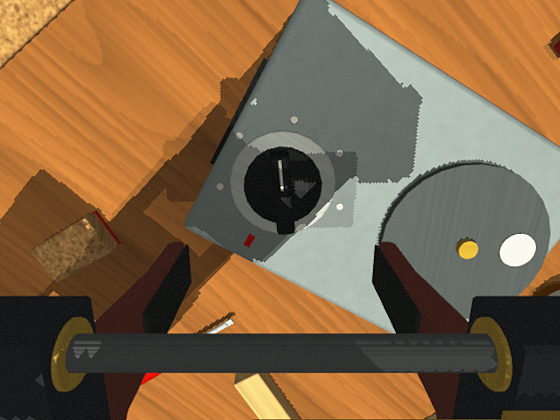

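```bash
python3 - <<'E'
from h import *
c=cam("wrist")
for n,u,v,z in (("skirt",282.5,184.5,94),("ring",282.5,183,86),("dot",517.5,250,93),("hub",467.5,250,98),("tick",249,240,80),("markA",280.3,161,124),("markB",282.3,189,124),("barend",286,222,124)): print(n,np.round(p2w(c,u,v,z),1))
im=cv2.imread("pics/w1.png")
cv2.imwrite("pics/w1c.png",cv2.resize(im[120:260,215:355],None,fx=4,fy=4,interpolation=cv2.INTER_CUBIC))
E
```

```text
skirt [577.8  40.7  94. ]
ring [577.4  40.2  86. ]
dot [ 675.7 -144.5   93. ]
hub [ 645.7 -110.2   98. ]
tick [518.4  24.6  80. ]
markA [594.4  59.  124. ]
markB [580.5  43.7 124. ]
barend [564.1  24.  124. ]
```

View pics/w1c.png

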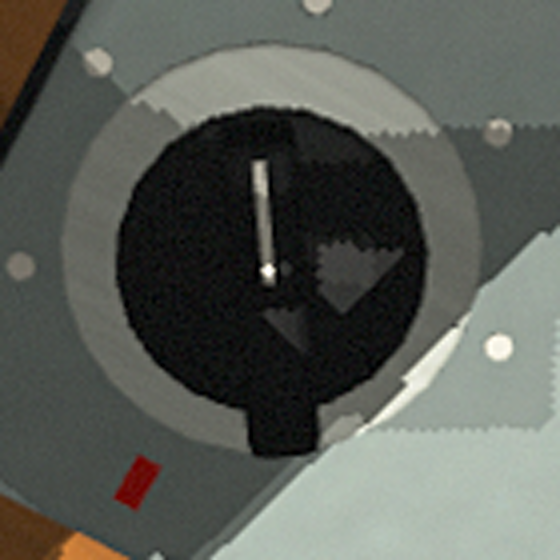

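The close crop shows the skirt centre at crop (272,260) and the white mark from (260,160) to (268,283). The pointer is at about 47.6° and the axis near (576.5, 39.7).

```bash
python3 -m jog '[[0.11,0.04,0,0,0,0,1],[0,0,0,0,0,-0.62,1],[0,0,0.76,0,0,0,1],[0,0,0.76,0,0,0,1],[0,0,0.76,0,0,0,0.9],[0,0,0.4,0,0,0,0.6],[0,0,0.36,0,0,0,0.5],[0,0,0,0,0,0,0],[0,0,0,0,0,0,0],[0,0,0,0,0,0,0],[0,0,0,0,0,0,0],[0,0,0,0,0,0,0]]'
```

```text
t: 4.45
ee_pos: [576.9, 39.6, 101.9]
orientation: [2.872, 1.271, 0.002]
ft_force: [-0.0, 0.5, 0.0]
width: 27.6
grasp_force: 0.0
```

```bash
python3 -m jog '[[0,0,0,0,0,0,0],[0,0,0,0,0,0,0],[0,0,0,0,0,0,0],[0,0,0,0,0,0,0]]'
```

```text
t: 4.85
ee_pos: [576.1, 40.0, 101.5]
orientation: [-2.872, -1.271, 0.0]
ft_force: [-3.4, 3.3, 6.7]
width: 13.6
grasp_force: 29.9
```

```bash
python3 -m jog '[[0,0,0,0,0,-1,0],[0,0,0,0,0,-1,0],[0,0,0,0,0,-1,0],[0,0,0,0,0,-1,0],[0,0,0,0,0,-1,0],[0,0,0,0,0,-1,0],[0,0,0,0,0,-1,0],[0,0,0,0,0,-1,0],[0,0,0,0,0,-1,0],[0,0,0,0,0,-1,0],[0,0,0,0,0,-1,0],[0,0,0,0,0,-1,0],[0,0,0,0,0,-1,0],[0,0,0,0,0,-1,0],[0,0,0,0,0,-1,0],[0,0,0,0,0,-1,0],[0,0,0,0,0,-1,0],[0,0,0,0,0,-1,0]]'
python3 -c "
from h import *
o=ctrl.get_obs();M=R.from_rotvec(o['orientation']).as_matrix();print(np.degrees(np.arctan2(M[1,0],M[0,0])),o['moment'],o['qpos'][5])"
```

```text
t: 6.65
ee_pos: [577.6, 40.3, 101.5]
orientation: [0.653, 3.071, 0.003]
ft_force: [1.9, 5.8, 0.3]
width: 14.2
grasp_force: 29.9
155.971317088609 [ 1.05435529 -0.37728121 -0.10231946] -1.1038745362695355
```

```bash
python3 -m jog '[[0,0,0,0,0,-1,0],[0,0,0,0,0,-1,0],[0,0,0,0,0,-1,0],[0,0,0,0,0,-1,0],[0,0,0,0,0,-1,0],[0,0,0,0,0,-1,0],[0,0,0,0,0,-0.5,0],[0,0,0,0,0,-0.5,0],[0,0,0,0,0,0,0]]'
python3 -c "
from h import *
o=ctrl.get_obs();M=R.from_rotvec(o['orientation']).as_matrix();print(np.degrees(np.arctan2(M[1,0],M[0,0])),o['moment'],o['qpos'][5])"
```

```text
t: 7.55
ee_pos: [578.0, 41.0, 101.5]
orientation: [-0.483, 3.101, 0.003]
ft_force: [2.3, 7.3, 0.8]
width: 14.5
grasp_force: 30.7
-162.295315122147 [ 1.43150521 -0.58179658 -0.66010222] -1.833093993305828
```

The z moment rose from 0.10 to 0.66 N m and the turn stopped near 194–198°, so the dial is at its stop. I release, lift and look.

```bash
python3 -m jog '[[0,0,0,0,0,0.3,0.4],[0,0,0,0,0,0,0.8],[0,0,0,0,0,0,1],[0,0,0,0,0,0,1],[0,0,-0.5,0,0,0,1],[0,0,-1,0,0,0,1],[0,0,-1,0,0,0,1],[0,0,-0.8,0,0,0,1],[0,0,0,0,0,0,1]]'
python3 - <<'E'
from h import *
o=ctrl.get_obs();M=R.from_rotvec(o["orientation"]).as_matrix();print(np.degrees(np.arctan2(M[1,0],M[0,0])))
c=cam("wrist"); im=optics.get_image("wrist")[:,:,::-1].copy()
u,v=w2p(c,[577,40,94]).astype(int); print(u,v)
for n in ([577,40,124],[577+40*np.cos(np.radians(194.3)),40+40*np.sin(np.radians(194.3)),124]): print(w2p(c,n))
cv2.imwrite("pics/w2.png",cv2.resize(im[max(0,v-90):v+90,u-90:u+90],None,fx=3,fy=3,interpolation=cv2.INTER_CUBIC))
E
```

```text
t: 8.45
ee_pos: [579.2, 39.5, 238.0]
orientation: [-0.435, 3.103, -0.001]
ft_force: [0.8, -0.0, 0.3]
width: 83.3
grasp_force: 0.0
-164.03317122624557
283 184
[283.89220284 194.47567108]
[285.55798351 142.68536033]
```

View pics/w2.png

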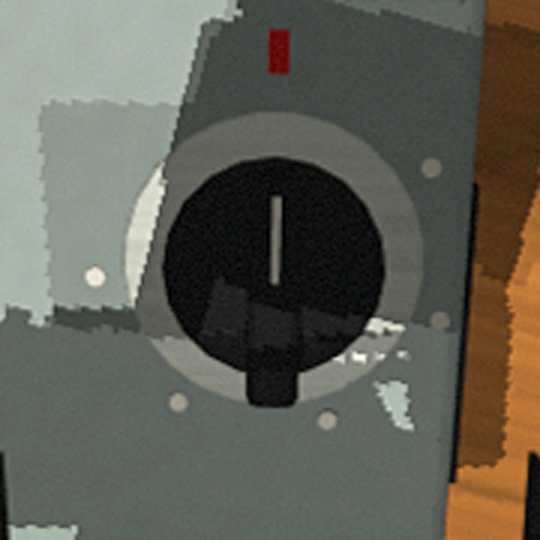

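The mark points straight at the red tick (mark column 275, tick column 279, dial centre 274 in the crop), so the dial is off. Next I go above the tachometer.

```bash
python3 -m jog '[[0.08,0.97,0,0,0,0,1],[0.08,0.97,0,0,0,0,1],[0.08,0.97,0,0,0,0,1],[0.08,0.97,0,0,0,0,1],[0.08,0.97,0,0,0,0,1],[0.08,0.97,0,0,0,0,1],[0.08,0.97,0,0,0,0,1],[0.08,0.97,0,0,0,0,1],[0.08,0.97,0,0,0,0,1],[0,0,0,0,0,1,1],[0,0,0,0,0,1,1],[0,0,0,0,0,1,1],[0,0,0,0,0,0,1]]'
python3 - <<'E'
from h import *
o=ctrl.get_obs();M=R.from_rotvec(o["orientation"]).as_matrix();print(np.degrees(np.arctan2(M[1,0],M[0,0])),o["qpos"])
c=cam("wrist"); im=optics.get_image("wrist")[:,:,::-1].copy()
cv2.imwrite("pics/w3.png",im)
for d in optics.masks_of("tacho","wrist"):
    ys,xs=np.nonzero(d["pixels"]); r=cv2.minAreaRect(np.c_[xs,ys].astype(np.float32))
    print(d["conf"],r,[np.round(p2w(c,*q,30)[:2]).tolist() for q in cv2.boxPoints(r)])
E
```

```text
t: 9.8
ee_pos: [451.9, 366.9, 231.4]
orientation: [-0.057, -3.139, 0.003]
ft_force: [0.9, -0.1, -0.8]
width: 87.8
grasp_force: 0.0
177.92779150956872 [ 6.61487808e-01  3.51908695e-01  1.71761483e+00 -4.76454294e-05
  1.07490369e+00 -8.73120915e-01]
```

View pics/w3.png

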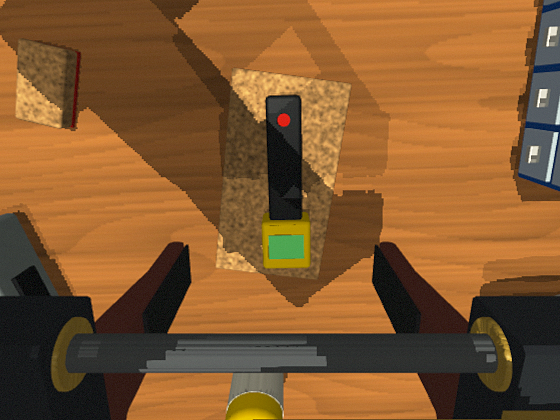

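```bash
python3 - <<'E'
from h import *
c=cam("wrist")
a=p2w(c,283.5,96,36);b=p2w(c,287,249,42);f=p2w(c,287,268.5,25);n0=p2w(c,285.5,214,42)
print(a,b,f,n0, np.degrees(np.arctan2(*(b-a)[1::-1])),np.linalg.norm((f-a)[:2]))
o=ctrl.get_obs(); print(o["ee_pos"])
E
```

```text
[377.13820022 370.44906019  36.        ] [528.85301399 369.26109946  42.        ] [559.58817065 368.61640939  25.        ] [490.77221676 368.85125324  42.        ] -0.4486295263092648 182.45917438482522
[452.30721112 366.89175637 231.92008715]
```

```bash
python3 -m jog '[[-0.12,0.065,0,0,0,-0.15,1],[0,0,0.9,0,0,0,1],[0,0,0.9,0,0,0,1],[0,0,0.9,0,0,0,1],[0,0,0.9,0,0,0,1],[0,0,0.8,0,0,0,1],[0,0,0.5,0,0,0,1],[0,0,0.3,0,0,0,1],[0,0,0.25,0,0,0,1],[0,0,0,0,0,0,1],[0,0,0,0,0,0,0]]'
```

```text
t: 11.0
ee_pos: [458.2, 370.1, 15.7]
orientation: [0.031, 3.141, 0.001]
ft_force: [-0.3, 0.3, 0.9]
width: 83.3
grasp_force: 0.0
```

```bash
python3 -m jog '[[0,0,0,0,0,0,0],[0,0,0,0,0,0,0],[0,0,0,0,0,0,0],[0,0,0,0,0,0,0],[0,0,0,0,0,0,0],[0,0,0,0,0,0,0],[0,0,0,0,0,0,0]]'
```

```text
t: 11.7
ee_pos: [457.6, 369.8, 15.1]
orientation: [-0.031, -3.141, 0.0]
ft_force: [0.4, -1.3, 0.9]
width: 34.2
grasp_force: 30.0
```

Held, but a little high, so I regrip 5 mm lower before lifting.

```bash
python3 -m jog '[[0,0,0,0,0,0,0.6],[0,0,0,0,0,0,0.6],[0,0,0.14,0,0,0,0.6],[0,0,0,0,0,0,0],[0,0,0,0,0,0,0],[0,0,0,0,0,0,0],[0,0,0,0,0,0,0],[0,0,0,0,0,0,0]]'; python3 -m jog '[[0,0,-0.2,0,0,0,0],[0,0,-0.3,0,0,0,0],[0,0,-0.5,0,0,0,0],[0,0,-0.6,0,0,0,0],[0,0,-0.8,0,0,0,0],[0,0,-0.8,0,0,0,0],[0,0,-0.8,0,0,0,0],[0,0,-0.6,0,0,0,0],[0,0,-0.4,0,0,0,0],[0,0,0,0,0,0,0]]'
python3 - <<'E'
from h import *
o=ctrl.get_obs();M=R.from_rotvec(o["orientation"]).as_matrix();print(np.degrees(np.arctan2(M[1,0],M[0,0])),o["moment"])
c=cam("wrist"); im=optics.get_image("wrist")[:,:,::-1].copy()
optics.get_image("scene")
cv2.imwrite("pics/w4.png",im)
E
```

```text
t: 12.5
ee_pos: [457.5, 369.7, 9.3]
orientation: [-0.031, -3.141, 0.0]
ft_force: [0.9, -0.3, -2.0]
width: 34.2
grasp_force: 30.0
t: 13.5
ee_pos: [458.8, 370.8, 213.1]
orientation: [0.031, 3.137, 0.006]
ft_force: [1.5, -0.3, -2.1]
width: 33.6
grasp_force: 30.0
178.8515822195745 [ 0.07786102 -0.17220749  0.01099483]
```

View pics/w4.png

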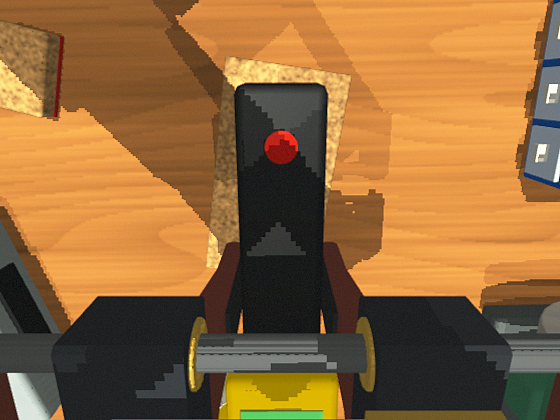

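```bash
python3 - <<'E'
from h import *
c=cam("wrist");o=ctrl.get_obs();z=o["ee_pos"][2]+26.7
a=p2w(c,282,84,z);l=p2w(c,236,95,z);r=p2w(c,327,95,z);d=p2w(c,282,412,z+6);b=p2w(c,281.5,147,z)
print(o["ee_pos"],a,b,l-r,d)
E
```

```text
[457.47734242 369.65944895 209.90124578] [375.77449218 370.69416728 236.60124578] [397.78037215 370.07521627 236.60124578] [ -0.65605477 -32.07855481   0.        ] [513.86058631 367.94418673 242.60124578]
```

```bash
python3 -m jog '[[-0.12,-0.4,0,0,0,0,0],[-0.22,-0.7,0,0,0,0,0],[-0.294,-0.95,0,0,0,0,0],[-0.294,-0.95,0,0,0,0,0],[-0.294,-0.95,0,0,0,0,0],[-0.294,-0.95,0,0,0,0,0],[-0.294,-0.95,0,0,0,0,0],[-0.294,-0.95,0,0,0,0,0],[-0.294,-0.95,0,0,0,0,0],[-0.294,-0.95,0,0,0,0,0],[-0.294,-0.95,0,0,0,0,0],[-0.294,-0.95,0,0,0,0,0],[-0.294,-0.95,0,0,0,0,0],[-0.294,-0.95,0,0,0,0,0],[-0.07,-0.24,0,0,0,0,0],[0,0,0,0,0,0,0],[0,0,0,0,0,0,0]]'
python3 - <<'E'
from h import *
o=ctrl.get_obs();M=R.from_rotvec(o["orientation"]).as_matrix();print(o["ee_pos"],M.round(3))
for n in ("scene",):
    im=optics.get_image(n)[:,:,::-1]; c=cam(n); u,v=w2p(c,[660,-130,150]).astype(int);print(u,v)
    print("dot expected",w2p(c,[675.7,-144.5,93]))
    cv2.imwrite("pics/s5.png",cv2.resize(im[v-70:v+100,u-80:u+120],None,fx=3,fy=3,interpolation=cv2.INTER_CUBIC)); print(u-80,v-70)
E
```

```text
t: 15.3
ee_pos: [603.8, -142.3, 208.4]
orientation: [-0.032, -3.139, -0.001]
ft_force: [0.4, 0.5, -2.5]
width: 34.0
grasp_force: 30.0
[ 603.76345577 -142.3136636   208.44211122] [[-1.     0.02  -0.002]
 [ 0.02   1.     0.001]
 [ 0.002  0.001 -1.   ]]
155 198
dot expected [151.03525477 216.83787261]
75 128
```

View pics/s5.png

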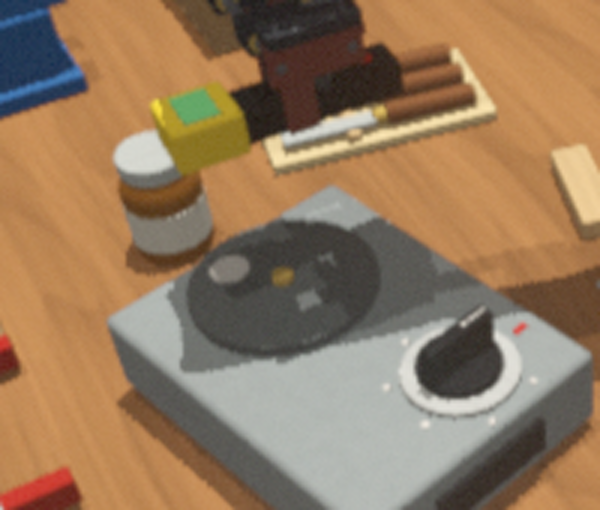

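Scene crop: the dot is at (230,268), the nose's lower front corner at (180,170) and the nose's rear lower corner at (250,150). The dot matches its prediction. I check the corners against the assumed grip.

```bash
python3 - <<'E'
from h import *
c=cam("scene");e=ctrl.get_obs()["ee_pos"]
for lx,ly,z,uv in ((87.5,25,0,(180,170)),(35,25,0,(250,150)),(87.5,-25,36,(155,103))):
    p=e+[5.8+lx,ly-.02*lx,z-3.3]; o=(75+uv[0]/3-.3,128+uv[1]/3-.3)
    print(w2p(c,p),o,p-p2w(c,*o,p[2]))
E
```

```text
[135.49186225 187.63743841] (134.7, 184.36666666666665) [2.48564028e+00 1.14750949e+01 2.84217094e-14]
[159.61724017 179.32850404] (158.0333333333333, 177.7) [-6.18694517e-01  7.21134578e+00  2.84217094e-14]
[123.34688197 161.69184489] (126.36666666666666, 162.03333333333333) [ 4.83220972e+00 -4.67134546e+00 -5.68434189e-14]
```

```bash
python3 -m jog '[[0,0,0.3,0,0,0,0],[0,0.02,0.5,0,0,0,0],[0,0,0.5,0,0,0,0],[0,0,0.4,0,0,0,0],[0,0,0.2,0,0,0,0],[0,0,0,0,0,0,0],[0,0,0,0,0,0,0],[0,0,0,0,0,0,0]]'
python3 - <<'E'
from h import *
o=ctrl.get_obs();print(o["ee_pos"])
c=cam("scene");im=optics.get_image("scene")[:,:,::-1];p=o["ee_pos"]+[70.8,-1.4,-3.3];print("window",p)
cv2.imwrite("pics/s6.png",cv2.resize(im[130:270,90:260],None,fx=4,fy=4,interpolation=cv2.INTER_CUBIC))
print((w2p(c,p)-[90,130])*4,(w2p(c,[675.7,-144.5,93])-[90,130])*4)
E
```

```text
t: 16.15
ee_pos: [605.7, -142.2, 134.4]
orientation: [0.031, 3.14, -0.001]
ft_force: [-1.4, 0.1, -2.8]
width: 34.0
grasp_force: 30.0
[ 605.65276803 -142.19381306  134.43402529]
window [ 676.45276803 -143.59381306  131.13402529]
[230.44132965 298.29160792] [244.14101906 347.35149044]
```

View pics/s6.png

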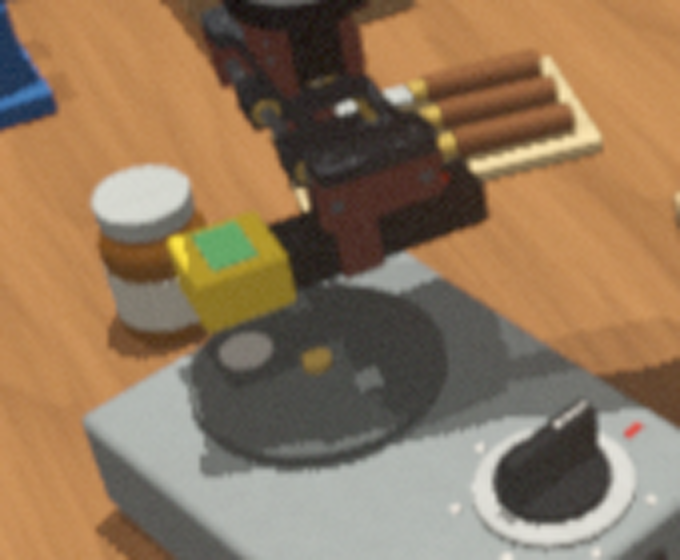

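The nose at (235,270) sits over the dot at (245,350), with the window about 38 mm above it and the tool level. I hold it steady for over 2.5 s.

```bash
python3 -m jog '[[0,0,0,0,0,0,0],[0,0,0,0,0,0,0],[0,0,0,0,0,0,0],[0,0,0,0,0,0,0],[0,0,0,0,0,0,0],[0,0,0,0,0,0,0],[0,0,0,0,0,0,0],[0,0,0,0,0,0,0],[0,0,0,0,0,0,0],[0,0,0,0,0,0,0],[0,0,0,0,0,0,0],[0,0,0,0,0,0,0],[0,0,0,0,0,0,0],[0,0,0,0,0,0,0],[0,0,0,0,0,0,0],[0,0,0,0,0,0,0],[0,0,0,0,0,0,0],[0,0,0,0,0,0,0],[0,0,0,0,0,0,0],[0,0,0,0,0,0,0]]'; python3 -m jog '[[0,0,0,0,0,0,0],[0,0,0,0,0,0,0],[0,0,0,0,0,0,0],[0,0,0,0,0,0,0],[0,0,0,0,0,0,0],[0,0,0,0,0,0,0],[0,0,0,0,0,0,0],[0,0,0,0,0,0,0]]'
```

```text
t: 18.2
ee_pos: [605.0, -142.1, 133.5]
orientation: [0.031, 3.141, -0.0]
ft_force: [-0.1, 0.8, -1.9]
width: 34.3
grasp_force: 30.0
t: 19.0
ee_pos: [604.9, -142.1, 133.5]
orientation: [-0.032, -3.141, -0.0]
ft_force: [-0.9, -0.2, -2.5]
width: 33.5
grasp_force: 30.0
```

```bash
python3 -m jog '[[0,0,-0.4,0,0,0,0],[0,0,-0.7,0,0,0,0],[0,0,-0.8,0,0,0,0],[0.12,0.4,0,0,0,0,0],[0.22,0.7,0,0,0,0,0],[0.294,0.95,0,0,0,0,0],[0.294,0.95,0,0,0,0,0],[0.294,0.95,0,0,0,0,0],[0.294,0.95,0,0,0,0,0],[0.294,0.95,0,0,0,0,0],[0.294,0.95,0,0,0,0,0],[0.294,0.95,0,0,0,0,0],[0.294,0.95,0,0,0,0,0],[0.294,0.95,0,0,0,0,0],[0.294,0.95,0,0,0,0,0],[0.294,0.95,0,0,0,0,0],[0.294,0.95,0,0,0,0,0],[0.07,0.22,0,0,0,0,0],[0,0,0,0,0,0,0],[0,0,0,0,0,0,0]]'
```

```text
t: 21.0
ee_pos: [457.2, 369.0, 209.2]
orientation: [-0.031, -3.141, 0.002]
ft_force: [-0.5, -0.1, -2.6]
width: 33.7
grasp_force: 30.0
```

```bash
python3 -m jog '[[0,0,0.4,0,0,0,0],[0,0,0.8,0,0,0,0],[0,0,0.8,0,0,0,0],[0,0,0.8,0,0,0,0],[0,0,0.7,0,0,0,0],[0,0,0.5,0,0,0,0],[0,0,0.4,0,0,0,0],[0,0,0.3,0,0,0,0],[0,0,0.15,0,0,0,0],[0,0,0,0,0,0,0],[0,0,0,0,0,0,0],[0,0,0,0,0,0,0]]'
```

```text
t: 22.2
ee_pos: [458.2, 370.3, 16.4]
orientation: [0.031, 3.14, 0.002]
ft_force: [0.8, 0.4, -1.6]
width: 34.0
grasp_force: 30.0
```

```bash
python3 -m jog '[[0,0,0.05,0,0,0,0],[0,0,0.05,0,0,0,0],[0,0,0.03,0,0,0,0],[0,0,0,0,0,0,0],[0,0,0,0,0,0,0]]'
```

```text
t: 22.7
ee_pos: [457.6, 369.8, 10.2]
orientation: [-0.031, -3.141, 0.0]
ft_force: [0.7, -0.1, -2.2]
width: 33.6
grasp_force: 30.0
```

```bash
python3 -m jog '[[0,0,0.02,0,0,0,0],[0,0,0,0,0,0,0],[0,0,0,0,0,0,0]]'; python3 -m jog '[[0,0,0.015,0,0,0,0],[0,0,0,0,0,0,0],[0,0,0,0,0,0,0]]'
```

```text
t: 23.0
ee_pos: [457.7, 369.8, 9.5]
orientation: [-0.032, -3.141, 0.0]
ft_force: [0.8, -1.4, -3.2]
width: 34.0
grasp_force: 30.0
t: 23.3
ee_pos: [457.7, 369.8, 9.3]
orientation: [0.031, 3.141, 0.0]
ft_force: [-1.4, -1.9, 5.3]
width: 33.8
grasp_force: 30.0
```

Contact with the mat (+5 N), so I release and rise.

```bash
python3 -m jog '[[0,0,0,0,0,0,0.5],[0,0,0,0,0,0,0.7],[0,0,0,0,0,0,0.9],[0,0,0,0,0,0,1],[0,0,0,0,0,0,1],[0,0,-0.3,0,0,0,1],[0,0,-0.7,0,0,0,1],[0,0,-0.9,0,0,0,1],[0,0,-0.9,0,0,0,1],[0,0,-0.9,0,0,0,1],[0,0,-0.9,0,0,0,1],[0,0,0,0,0,0,1]]'
python3 - <<'E'
from h import *
cv2.imwrite("pics/w7.png",np.vstack([optics.get_image("wrist")[:290],optics.get_image("scene")[140:]])[:,:,::-1])
E
```

```text
t: 24.5
ee_pos: [460.1, 371.8, 199.0]
orientation: [0.031, 3.134, 0.01]
ft_force: [0.3, 0.4, -0.0]
width: 88.0
grasp_force: 0.0
```

View pics/w7.png

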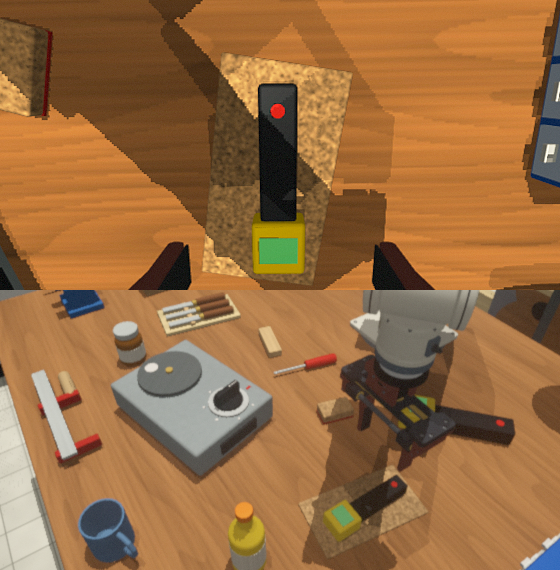

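The tachometer lies upright on the mat at (278,180). The dial points to its tick, and the bottle at (247,535) and the jar at (129,343) are still standing.

```bash
python3 -c "
from workcell import ctrl
print(ctrl.close_job())"
```

```text
the job is handed in; nothing more can be done
None
```

The job is handed in: the dial is at its off stop, the small tachometer was held level about 38 mm above the dot for over 2.5 s, and it is back on the cork mat the same way up, with the glue bottle and jar still standing.

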